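# Kit the power-supply parts onto their outlined pads

### The arm

A 7-joint arm with a two-finger parallel gripper is mounted at the origin on the work surface. World frame = base frame: x ahead of the robot, y to its left, z up, the work surface at z = 0. Lengths are in mm, angles in rad, forces in N, time in s.
With the tool pointing down it reaches from about 400 to 875 mm from the base axis. Payload 4.4 kg.
Tool frame: the origin (TCP) lies midway between the tips of the shut fingers; the grasp point (between the pads) lies ctrl.grip_depth behind it (ctrl.grip_depth is the distance from the TCP to the grasp point, in mm); z points along the fingers, y is the line along which they close (so a half turn about z gives the same grasp; the last joint's range is limited). The gripper opens to 85 mm and grips with 20 to 120 N. Pads are 22 mm wide; open, the fingers measure 114 mm over their backs; the gripper's body (76 mm by 85 mm) begins 54 mm behind the grasp point. The pads swing forward as they close: fully open they stand 13 mm farther back than shut.
Start: joints at [-1.24, 0.628, 0.038, 1.517, -0.027, 0.996, -0.02], TCP at [251.183, 599.521, 231.313] pointing down, gripper open.
Joint ranges: [-3.06, 3.06], [-0.37, 2.12], [-1.25, 1.32], [0.18, 2.47], [-1.1, 4.24], [0.23, 1.98], [-2.94, 2.94]. Speed limits (rad/s): [2.57, 2.57, 3.14, 3.14, 3.14, 3.14, 3.14].

### API

Orientations are given as [roll, pitch, yaw] about the fixed x, y, z axes, in that order (R = Rz(yaw) Ry(pitch) Rx(roll)).
In Python, from cell import ctrl gives the robot as it stands.
- The arm moves only by the tool carry_out, never from a script. Its argument "deltas" is one flat list of numbers, 7 for each row, row after row: the turn, a rotation vector about the tool's x, y, z in degrees, then the shift along the tool's x, y, z in m, then the closure, from -1 (fully open) to 1 (shut). In form: [wx, wy, wz, dx, dy, dz, claw, wx, wy, wz, dx, dy, dz, claw, ...]. A call has 1 to 12 rows; each row shifts and turns the commanded pose from where the row before left it, along the tool's axes as they then stand; what a row does not reach is not made up. A row lasts 1/8 s, in which the tool goes at most 62.5 mm and 10.7 degrees, less where a joint would pass 70% of its speed; a pose out of reach is approached as far as the arm can. A call with a gripper value outside its range is refused whole. The fingers move at their own pace and stop on an object; the grip force is fixed at half the most. Time passes only in rows, so rows that do not move let the fingers close. It gives the time, the measured TCP pose, the force, the opening and the grip force at its end, in the units of the state.
- ctrl.read_state(): the state, without advancing time (a new reading comes with each control period).
- ctrl.get_image(name): name is "side" or "top"; returns the picture (480x640x3 uint8, red, green, blue); there is no depth.
- ctrl.calibration(name): a dict with "mtx" (3x3 intrinsics, pixels), "R" (3x3) and "t" (3): a world point X has camera coordinates R X + t. Camera axes: x right, y down, z forward; pixel columns grow to the right and rows downward; lengths in mm; the calibration is good to about 2 mm. A picture is of the moment at which its call begins. calibration takes no time and is no camera call.
- ctrl.finish_job(): hands the job in; it is judged then, once.
The state is a dict: "clock": time; "qpos": joint angles; "qd": joint speeds; "tau": joint torques, N m; "eef_pos": TCP position; "tool_rot": TCP orientation; "force": force on the tool from outside, world axes, zero at the start; "torque": the same for the moment, N m; "width": finger opening in mm; "gripper_force": force on a finger pad.
Only numpy, scipy, OpenCV 4.12 (cv2) and the standard library are available. Lean on these libraries where they do the work, as an engineer would, in place of code of your own. Each camera call takes 0.05 s, during which the arm holds its last target. There are 200 camera calls.

### The job

Lay out the kit for the power-supply rebuild: set each of the four parts (large capacitor, heat sink, transformer, ring choke) gently down on the pad that shows its outline, standing upright inside the outline and, for the heat sink and the transformer, turned to match it. Never let a part tip over or drop, and leave the small spare capacitor where it stands.

Things in the scene. Friction and masses are not known exactly. Their poses are not given: they have to be found in the camera images.
- capacitor: The large can capacitor: upright black cylinder with an aluminium top, diameter 36 mm, height 50 mm, about 70 g. Origin at the centre of its underside, z up.
- heatsink: Aluminium heat sink, a finned block standing fins up: 76 mm long (its x) x 30 mm wide (its y) x 32 mm high, about 110 g; the fins run lengthwise and the outer two are solid flat side faces to grip across the 30 mm width. Origin at the centre of its underside, z up.
- transformer: Mains transformer: steel foot plate 56 (its x) x 46 (its y) x 3 mm, on it a laminated steel core 54 x 24 mm, 44 mm high, and through it a pale coil 32 (x) x 44 (y) mm at heights 8.5 to 36.5 mm; grip it across the coil's flat +y and -y faces, 44 mm apart, at a height of about 22 mm. About 320 g. Origin at the centre of its underside, z up.
- toroid: Ring-shaped choke lying flat: dark core wound with copper, outer diameter 56 mm, hole 26 mm, height 24 mm, about 120 g. Origin at the centre of its underside, z up.
- pad_capacitor: Pad for the large capacitor. Fixed flat grey mat 104 (its x) x 76 x 3 mm; origin at the centre of its underside, z up. Drawn on it, centred: a black silhouette with a white outline, 8 mm larger all round than the part: a plain disc, outline 52 mm in diameter.
- pad_heatsink: Pad for the heat sink. Fixed flat grey mat 104 (its x) x 76 x 3 mm; origin at the centre of its underside, z up. Drawn on it, centred: a black silhouette with a white outline, 8 mm larger all round than the part: a long rectangle, outline 92 mm along x by 46 mm along y; its length goes along the pad's x, either way round.
- pad_transformer: Pad for the transformer. Fixed flat grey mat 104 (its x) x 76 x 3 mm; origin at the centre of its underside, z up. Drawn on it, centred: a black silhouette with a white outline, 8 mm larger all round than the part: a nearly square rectangle, outline 72 mm along x by 62 mm along y; the transformer's x lies along the pad's x, either way round.
- pad_toroid: Pad for the ring choke. Fixed flat grey mat 104 (its x) x 76 x 3 mm; origin at the centre of its underside, z up. Drawn on it, centred: a black silhouette with a white outline, 8 mm larger all round than the part: a ring, outline 72 mm in diameter with a grey hole marked inside it.
- spare: The small spare can capacitor, like the large one but only 22 mm in diameter and 30 mm high, about 20 g; it stands on the bench, has no pad and stays where it is. Origin at the centre of its underside, z up. At the start all nine listed things lie on the bench (z = 0) in mixed-up places, centres over 115 mm apart.

How it is judged (in metres and radians):
At the end, for the whole second after the job is handed in: Each part stands released and at rest on its own pad: underside under 6 mm above the pad's underside, centre within 12 mm, tilt under 0.1 rad, slower than 20 mm/s; heat sink and transformer x axes within 0.25 rad of the pad's, either way round; spare capacitor moved less than 15 mm (horizontal distance between capacitor and pad_capacitor below 0.012 m and z of capacitor in the frame of pad_capacitor between 0 and 0.006 m and angle between each of capacitor, heatsink, transformer, toroid's own z axis and vertical below 0.1 rad and linear speed of each of capacitor, heatsink, transformer, toroid below 0.02 m/s and horizontal distance between heatsink and pad_heatsink below 0.012 m and z of heatsink in the frame of pad_heatsink between 0 and 0.006 m and angle between the x axis of heatsink and the x axis of pad_heatsink, either way round below 0.25 rad and horizontal distance between transformer and pad_transformer below 0.012 m and z of transformer in the frame of pad_transformer between 0 and 0.006 m and angle between the x axis of transformer and the x axis of pad_transformer, either way round below 0.25 rad and horizontal distance between toroid and pad_toroid below 0.012 m and z of toroid in the frame of pad_toroid between 0 and 0.006 m and distance of spare from where it was at the start of the episode below 0.015 m); the robot touches nothing.
It fails at once if a part is tipped by more than 0.7 rad (angle between any of capacitor, heatsink, transformer, toroid's own z axis and vertical above 0.7 rad).
It fails at once if a part is dropped or slammed onto its pad (faster than 0.6 m/s close above it, as in a fall of 20 mm) ((linear speed of capacitor above 0.6 m/s and horizontal distance between capacitor and pad_capacitor below 0.04 m and z of capacitor in the frame of pad_capacitor below 0.03 m) or (linear speed of heatsink above 0.6 m/s and horizontal distance between heatsink and pad_heatsink below 0.04 m and z of heatsink in the frame of pad_heatsink below 0.03 m) or (linear speed of transformer above 0.6 m/s and horizontal distance between transformer and pad_transformer below 0.04 m and z of transformer in the frame of pad_transformer below 0.03 m) or (linear speed of toroid above 0.6 m/s and horizontal distance between toroid and pad_toroid below 0.04 m and z of toroid in the frame of pad_toroid below 0.03 m)).
It also fails if it takes over 99 s, if anything falls off the work surface, if the arm or the gripper's body presses on something with over 40 N, if the wrist force passes 120 N, or if a joint passes its speed limit or range.

## Working session

There is one attempt and no reset: what is moved stays moved. The work goes in short steps, Python scripts to look and compute and a tool call to move; the robot and the scene stay as the last step left them, time stands still between calls to the robot, and variables do not carry over. Pictures are saved under pics/ and viewed, at most 14 in all, crops included, and the job is handed in when it is done.

Besides the shell and the picture viewer there is one more tool, called after "Emit:" as name(argument=value, ...), one argument or row to a line, values as JSON. carry_out: Moves the arm, as the interface text tells. Its arguments: {"type":"object","properties":{"deltas":{"type":"array"}},"required":["deltas"]}

```bash
mkdir -p pics; ls; python3 - <<'E'
from cell import ctrl
import cv2,numpy as np
np.set_printoptions(precision=3,suppress=True)
print(ctrl.read_state(), ctrl.grip_depth)
for n in("top","side"):
    im=ctrl.get_image(n); cv2.imwrite(f"pics/{n}0.png",im[:,:,::-1]); print(ctrl.calibration(n))
E
```

```text
pics
{'clock': 0.0, 'qpos': array([-1.24 ,  0.629,  0.038,  1.518, -0.027,  0.996, -0.02 ]), 'qd': array([ 0.001, -0.002, -0.001, -0.   ,  0.   ,  0.001,  0.001]), 'tau': array([ -0.   , -56.339,   1.226, -19.345,   0.011,   0.011,   0.   ]), 'eef_pos': array([250.9  , 598.934, 230.381]), 'tool_rot': array([-3.14 , -0.   ,  2.745]), 'force': array([ 0.012,  0.057, -0.594]), 'torque': array([ 0.05 ,  0.008, -0.006]), 'gripper_force': 0.0, 'width': 85.34082022976082} 18.700000000000003
{'mtx': array([[563.339,   0.   , 318.953],
       [  0.   , 563.339, 235.014],
       [  0.   ,   0.   ,   1.   ]]), 'R': array([[ 0.029, -1.   , -0.005],
       [-0.987, -0.028, -0.156],
       [ 0.156,  0.009, -0.988]]), 't': array([  -6.874,  547.153, 1279.249])}
{'mtx': array([[476.495,   0.   , 309.839],
       [  0.   , 476.495, 241.332],
       [  0.   ,   0.   ,   1.   ]]), 'R': array([[ 0.767, -0.641, -0.023],
       [-0.404, -0.454, -0.794],
       [ 0.499,  0.618, -0.607]]), 't': array([-398.825,  235.13 ,  679.762])}
```

View pics/top0.png

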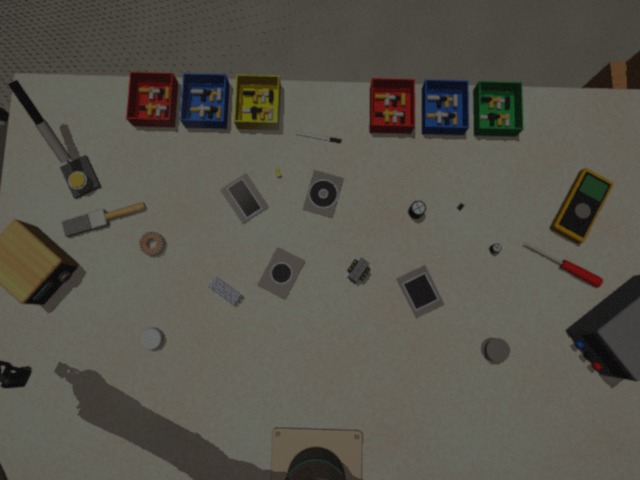

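View pics/side0.png

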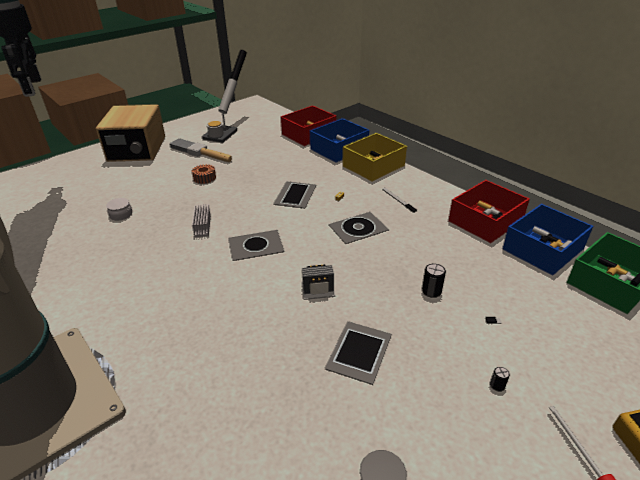

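The top view shows the pads: heat sink at (244,198), toroid at (323,193), capacitor at (281,272) and transformer at (420,291). The parts are the toroid at (152,243), heat sink at (227,291), transformer at (359,270), capacitor at (418,210) and spare at (495,249). Next I rectify crops at the known heights.

```bash
cat > h.py <<'E'
import cv2,numpy as np
from cell import ctrl
np.set_printoptions(precision=3,suppress=True)
C={n:ctrl.calibration(n) for n in("top","side")}
def ray(n,u,v,z):
    c=C[n]; d=c["R"].T@np.linalg.inv(c["mtx"])@[u,v,1.]; o=-c["R"].T@c["t"]
    return (o+d*(z-o[2])/d[2])[:2]
def proj(n,P):
    c=C[n]; q=(c["mtx"]@(c["R"]@np.asarray(P,float).T+c["t"][:,None])); return (q[:2]/q[2]).T
def rect(n,im,cx,cy,z,half=75,N=200):
    # view: up = +x, left = +y
    s=np.float32([[0,0],[N,0],[N,N],[0,N]])
    W=[[cx+half,cy+half,z],[cx+half,cy-half,z],[cx-half,cy-half,z],[cx-half,cy+half,z]]
    return cv2.warpPerspective(im,cv2.getPerspectiveTransform(np.float32(proj(n,W)),s),(N,N),flags=cv2.INTER_CUBIC)
E
python3 - <<'E'
from h import *
L={'pad_h':(244,198,3),'pad_to':(323,193,3),'pad_c':(281,272,3),'pad_tr':(420,291,3),'heat':(227,291,32),'tor':(152,243,24),'cap':(418,210,50),'trans':(359,270,44),'spare':(495,249,30)}
ims={n:cv2.imread(f"pics/{n}0.png") for n in C}
for n in C:
    out=[]
    for k,(u,v,z) in L.items():
        c=np.round(ray("top",u,v,z)); 
        if n=="top":print(k,c)
        if k=='spare':continue
        r=cv2.convertScaleAbs(rect(n,ims[n],*c,z),alpha=1.6); 
        cv2.line(r,(100,0),(100,12),(0,0,255),1);cv2.line(r,(0,100),(12,100),(0,0,255),1)
        out.append(r)
    cv2.imwrite(f"pics/m_{n}.png",np.vstack([np.hstack(out[:4]),np.hstack(out[4:])]))
E
```

```text
pad_h [640. 195.]
pad_to [658.   2.]
pad_c [461.  97.]
pad_tr [ 425. -235.]
heat [411. 219.]
tor [520. 405.]
cap [ 612. -222.]
trans [467. -87.]
spare [ 527. -407.]
```

View pics/m_top.png

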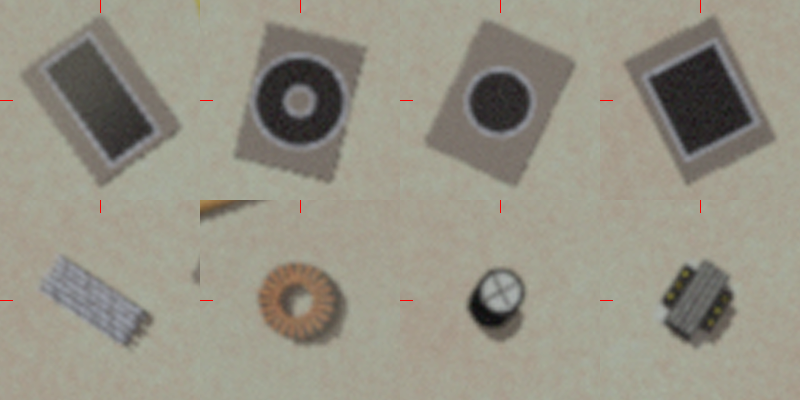

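View pics/m_side.png

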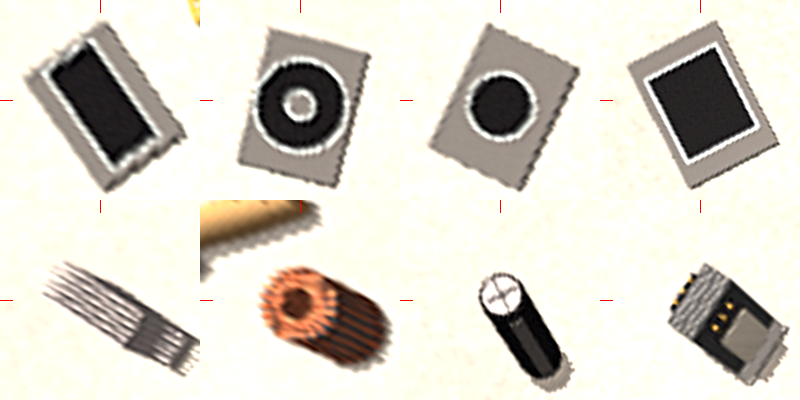

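Both rectified mosaics agree to within about 2–3 mm. The silhouettes are centred near the tick marks, the heat sink is at about (97,100) in its tile, the toroid at (97,102), the capacitor top at (101,93) and the transformer core at (101,100). Next I refine these with contour fits.

```bash
cat > fit.py <<'E'
from h import *
L={'pad_h':(640,195,3),'pad_to':(658,2,3),'pad_c':(461,97,3),'pad_tr':(425,-235,3),'heat':(411,219,32),'tor':(520,405,24),'cap':(612,-222,50),'trans':(467,-87,44)}
ims={n:cv2.imread(f"pics/{n}0.png") for n in C}
s=0.25;N=600
def w(c,p): return np.array([c[0]+(N/2-p[1])*s,c[1]+(N/2-p[0])*s])
tiles=[]
for k,c in L.items():
  for n in C:
    r=rect(n,ims[n],c[0],c[1],c[2],75,N); g=cv2.GaussianBlur(cv2.cvtColor(r,cv2.COLOR_BGR2GRAY),(0,0),2)
    hsv=cv2.cvtColor(r,cv2.COLOR_BGR2HSV)
    if k.startswith('pad'):
        bg=np.median(r[:60].reshape(-1,3),0)
        d=np.abs(cv2.GaussianBlur(r,(0,0),2).astype(float)-bg).sum(2)
        m=(d>(40 if n=="top" else 90)).astype(np.uint8)
        m=cv2.morphologyEx(m,cv2.MORPH_CLOSE,np.ones((15,15)))
    elif k=='tor': m=((hsv[...,1]>95)&(hsv[...,0]<20)).astype(np.uint8); m=cv2.morphologyEx(m,cv2.MORPH_CLOSE,np.ones((15,15)))
    elif k=='cap': m=(g>(110 if n=="top" else 190)).astype(np.uint8); m=cv2.morphologyEx(m,cv2.MORPH_CLOSE,np.ones((15,15)))
    else: tiles.append(cv2.resize(cv2.convertScaleAbs(r[100:500,100:500],alpha=1.5 if n=="top" else 1),(400,300) if 0 else (300,300))); continue
    cs=cv2.findContours(m,cv2.RETR_EXTERNAL,cv2.CHAIN_APPROX_NONE)[0]
    cs=[q for q in cs if cv2.contourArea(q)>4000]
    q=min(cs,key=lambda q:np.linalg.norm(np.array(cv2.minAreaRect(q)[0])-N/2))
    ce,sz,_=cv2.minAreaRect(q); b=np.array([w(c,p) for p in cv2.boxPoints((ce,sz,_))])
    e=b[1]-b[0] if np.linalg.norm(b[1]-b[0])>np.linalg.norm(b[2]-b[1]) else b[2]-b[1]
    print(k,n,w(c,ce),np.array(sz)*s,"yaw",np.degrees(np.arctan2(e[1],e[0]))%180)
cv2.imwrite("pics/hs_tr.png",np.vstack([np.hstack(tiles[:2]),np.hstack(tiles[2:])]))
E
python3 fit.py
```

```text
pad_h top [639.327 194.275] [107.019  77.791] yaw 35.394806
pad_h side [634.269 190.693] [114.585  79.37 ] yaw 35.478516
pad_to top [656.208   2.15 ] [ 79.282 107.788] yaw 166.0771
pad_to side [651.849  -0.381] [ 82.452 108.186] yaw 166.86598
pad_c top [459.295  97.174] [ 79.618 106.753] yaw 154.46
pad_c side [455.103  93.857] [ 81.435 106.563] yaw 154.27953
pad_tr top [ 425.181 -234.85 ] [107.294  79.001] yaw 26.810974
pad_tr side [ 421.217 -237.014] [107.774  78.163] yaw 26.934708
tor top [519.761 409.81 ] [52.051 50.394] yaw 43.02507
tor side [508.774 388.116] [98.519 55.894] yaw 66.87916Traceback (most recent call last):
  File "fit.py", line 21, in <module>
    q=min(cs,key=lambda q:np.linalg.norm(np.array(cv2.minAreaRect(q)[0])-N/2))
ValueError: min() iterable argument is empty
```

```bash
python3 - <<'E'
from h import *
L={'heat':(411,219,32),'tor':(520,405,24),'cap':(612,-222,50),'trans':(467,-87,44)}
ims={n:cv2.imread(f"pics/{n}0.png") for n in C}
rows=[]
for n in C:
  t=[]
  for k,c in L.items():
    r=cv2.convertScaleAbs(rect(n,ims[n],*c,50,200),alpha=1.6 if n=="top" else .9)
    for i in range(0,201,20):
      cv2.line(r,(i,0),(i,4 if i!=100 else 10),(0,0,255),1);cv2.line(r,(0,i),(4 if i!=100 else 10,i),(0,0,255),1)
    t.append(r)
  rows.append(np.hstack(t))
cv2.imwrite("pics/objs.png",np.vstack(rows))
E
```

```text
(no output)
```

View pics/objs.png

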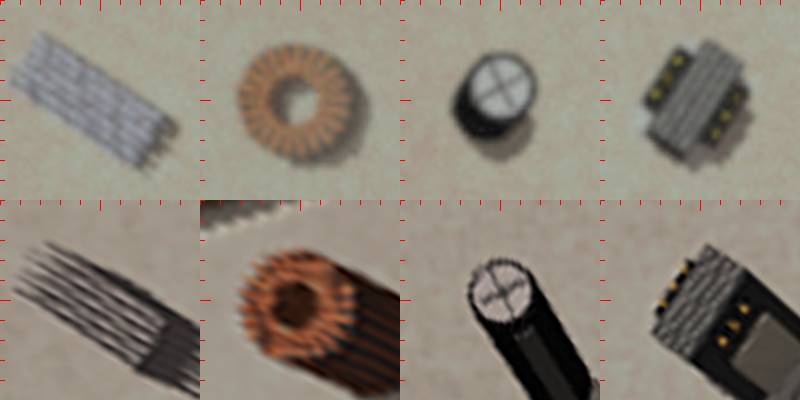

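Rough world positions (mm):

| Item | Position | Yaw |
|---|---|---|
| Toroid | (519,407) | – |
| Capacitor | (617,−223) | – |
| Heat sink | (409.5,224.5) | 55° |
| Transformer | (466,−86.5) | −31° |
| Pad, heat sink | (637,192.5) | 35° |
| Pad, toroid | (654,1) | – |
| Pad, capacitor | (457.5,95.5) | – |
| Pad, transformer | (423.5,−236) | 27° |

I start with the toroid.

```bash
cat > go.py <<'E'
import sys,numpy as np
from cell import ctrl
from scipy.spatial.transform import Rotation as R
# go.py x y z [yaw]: shift in the present tool frame (m) then turn wz (deg)
a=list(map(float,sys.argv[1:])); s=ctrl.read_state(); r=R.from_euler('xyz',s["tool_rot"])
d=r.inv().apply(np.array(a[:3])-s["eef_pos"])/1000
print("t",round(s["clock"],2),"pos",s["eef_pos"].round(1),"rpy",np.degrees(s["tool_rot"]).round(1),"w",round(s["width"],1),"F",s["force"].round(1),"gf",round(s["gripper_force"],1))
print("shift",d.round(4), "wz",round(-(a[3]-np.degrees(s["tool_rot"][2])+90)%180-90,1) if len(a)>3 else "")
if len(a)>3: q=R.from_euler('xyz',[180,0,a[3]],degrees=True); print("then-frame shift",(q.inv().apply(np.array(a[:3])-s["eef_pos"])/1000).round(4))
E
python3 go.py 519 407 90 157
```

```text
t 0.1 pos [251.  599.  230.5] rpy [-179.9    0.   157.3] w 85.5 F [-0.2 -0.5 -0.9] gf 0.0
shift [-0.3214 -0.0733  0.1406] wz 0.3
then-frame shift [-0.3218 -0.072   0.1405]
```

Emit:
carry_out(
  deltas=[0,0,0,-0.046,-0.0105,0.02,-1,0,0,0,-0.046,-0.0105,0.02,-1,0,0,0,-0.046,-0.0105,0.02,-1,0,0,0,-0.046,-0.0105,0.02,-1,0,0,0,-0.046,-0.0105,0.02,-1,0,0,0,-0.046,-0.0105,0.02,-1,0,0,0,-0.046,-0.0105,0.02,-1,0,0,0,0,0,0,-1,0,0,0,0,0,0,-1],
)

```text
clock: 1.23
eef_pos: [519.1, 407.5, 90.8]
tool_rot: [-3.141, -0.001, 2.745]
force: [-0.3, 1.5, -0.2]
width: 85.7
gripper_force: 0.0
```

```bash
python3 go.py 519 407 4; python3 - <<'E'
from h import *
a=ctrl.get_image("top")[:,:,::-1];b=ctrl.get_image("side")[:,:,::-1]
p=proj("top",[[519,407,24]])[0].astype(int);q=proj("side",[[519,407,24]])[0].astype(int)
f=lambda i,p:cv2.resize(i[max(p[1]-70,0):p[1]+50,max(p[0]-80,0):p[0]+80],(400,300))
cv2.imwrite("pics/g1.png",np.hstack([cv2.convertScaleAbs(f(a,p),alpha=1.5),f(b,q)]))
E
```

```text
t 1.23 pos [519.1 407.5  90.8] rpy [-1.800e+02 -1.000e-01  1.573e+02] w 85.7 F [-0.3  1.5 -0.2] gf 0.0
shift [-0.0002 -0.0005  0.0868] wz
```

View pics/g1.png

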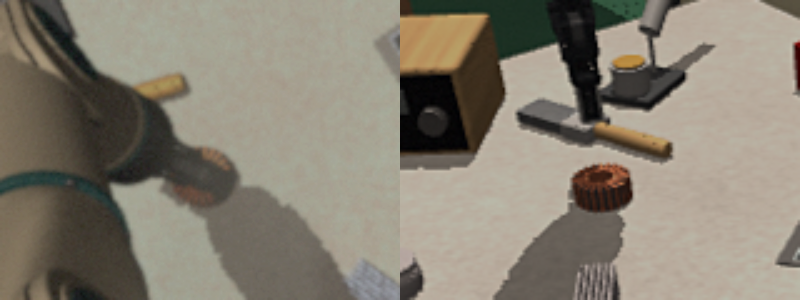

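In the top view the gripper is centred over the toroid. In the side view it hangs above it at about (592,125), with the toroid at (602,178). I descend and close.

Emit:
carry_out(
  deltas=[0,0,0,0,0,0.04,-1,0,0,0,0,0,0.03,-1,0,0,0,0,0,0.0165,-1,0,0,0,0,0,0,-1,0,0,0,0,0,0,1,0,0,0,0,0,0,1,0,0,0,0,0,0,1,0,0,0,0,0,0,1,0,0,0,0,0,0,1,0,0,0,0,0,0,1],
)

```text
clock: 2.58
eef_pos: [520.5, 408.0, 7.1]
tool_rot: [3.139, 0.001, 2.744]
force: [-1.1, -0.5, 5.5]
width: 53.9
gripper_force: 61.9
```

```bash
python3 go.py 654 1 90
```

```text
t 2.58 pos [520.5 408.    7.1] rpy [1.799e+02 1.000e-01 1.572e+02] w 53.9 F [-1.1 -0.5  5.5] gf 61.9
shift [-0.2806 -0.3235 -0.0834] wz
```

Emit:
carry_out(
  deltas=[0,0,0,0,0,-0.02,1,0,0,0,0,0,-0.035,1,0,0,0,0,0,-0.03,1,0,0,0,-0.031,-0.036,0,1,0,0,0,-0.031,-0.036,0,1,0,0,0,-0.031,-0.036,0,1,0,0,0,-0.031,-0.036,0,1,0,0,0,-0.031,-0.036,0,1,0,0,0,-0.031,-0.036,0,1,0,0,0,-0.031,-0.036,0,1,0,0,0,-0.031,-0.036,0,1,0,0,0,-0.031,-0.036,0,1],
)

```text
clock: 4.08
eef_pos: [652.8, -1.0, 91.5]
tool_rot: [3.141, 0.002, 2.745]
force: [1.4, 0.7, -2.5]
width: 54.1
gripper_force: 63.5
```

Emit:
carry_out(
  deltas=[0,0,0,0,0,0,1,0,0,0,0,0,0,1],
)

```text
clock: 4.32
eef_pos: [652.1, 0.9, 90.9]
tool_rot: [3.141, 0.001, 2.744]
force: [0.5, 1.1, -0.9]
width: 53.7
gripper_force: 63.5
```

```bash
python3 go.py 654 1 11;  python3 - <<'E'
from h import *
a=ctrl.get_image("top")[:,:,::-1];b=ctrl.get_image("side")[:,:,::-1]
p=proj("top",[[654,1,24]])[0].astype(int);q=proj("side",[[654,1,24]])[0].astype(int)
f=lambda i,p:cv2.resize(i[max(p[1]-70,0):p[1]+50,max(p[0]-80,0):p[0]+80],(400,300))
cv2.imwrite("pics/g2.png",np.hstack([cv2.convertScaleAbs(f(a,p),alpha=1.5),f(b,q)]))
E
```

```text
t 4.33 pos [652.1   0.9  90.9] rpy [179.9   0.  157.2] w 53.7 F [ 0.5  1.1 -0.9] gf 63.5
shift [-0.0017  0.0008  0.0799] wz
```

View pics/g2.png

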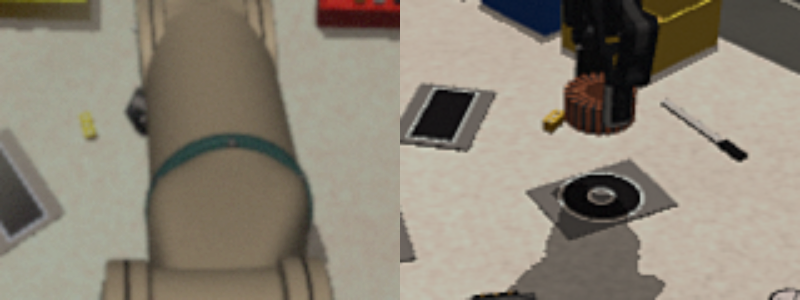

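The toroid is held level at about (598,105) in the side panel, with its pad at (600,196) below. I lower it.

Emit:
carry_out(
  deltas=[0,0,0,-0.0017,0.001,0.035,1,0,0,0,0,0,0.025,1,0,0,0,0,0,0.012,1,0,0,0,0,0,0.004,1,0,0,0,0,0,0.002,1,0,0,0,0,0,0.001,1,0,0,0,0,0,0,1],
)

```text
clock: 5.3
eef_pos: [654.2, 0.8, 11.4]
tool_rot: [3.141, 0.001, 2.745]
force: [-0.1, 0.4, -0.6]
width: 54.0
gripper_force: 63.5
```

Emit:
carry_out(
  deltas=[0,0,0,0,0,0.001,1,0,0,0,0,0,0.001,1,0,0,0,0,0,0,1],
)

```text
clock: 5.68
eef_pos: [654.1, 0.8, 10.0]
tool_rot: [3.141, 0.001, 2.745]
force: [-2.4, 0.7, 6.4]
width: 54.1
gripper_force: 64.3
```

Emit:
carry_out(
  deltas=[0,0,0,0,0,0,-1,0,0,0,0,0,0,-1,0,0,0,0,0,0,-1,0,0,0,0,0,0,-1,0,0,0,0,0,-0.02,-1,0,0,0,0,0,-0.05,-1,0,0,0,0,0,-0.04,-1,0,0,10,0,0,0,-1,0,0,10,0,0,0,-1,0,0,10,0,0,0,-1,0,0,10,0,0,0,-1,0,0,10,0,0,0,-1],
)

```text
clock: 7.18
eef_pos: [654.2, 1.2, 120.4]
tool_rot: [3.14, -0.0, 1.867]
force: [-0.3, -0.2, 0.2]
width: 85.6
gripper_force: 0.0
```

Emit:
carry_out(
  deltas=[0,0,10,0,0,0,-1,0,0,10,0,0,0,-1,0,0,10,0,0,0,-1,0,0,10,0,0,0,-1,0,0,10,0,0,0,-1,0,0,2,0,0,0,-1,0,0,0,0,0,0,-1],
)

```text
clock: 8.05
eef_pos: [654.0, 1.2, 119.5]
tool_rot: [3.141, -0.001, 0.967]
force: [0.1, 0.1, 0.6]
width: 85.3
gripper_force: 0.0
```

```bash
python3 go.py 409.5 224.5 90 55
```

```text
t 8.05 pos [654.    1.2 119.5] rpy [180.   -0.   55.4] w 85.3 F [0.1 0.1 0.6] gf 0.0
shift [ 0.045  -0.328   0.0294] wz 0.4
then-frame shift [ 0.0427 -0.3283  0.0295]
```

Emit:
carry_out(
  deltas=[0,0,0,0.0064,-0.0469,0.0042,-1,0,0,0,0.0064,-0.0469,0.0042,-1,0,0,0,0.0064,-0.0469,0.0042,-1,0,0,0,0.0064,-0.0469,0.0042,-1,0,0,0,0.0064,-0.0469,0.0042,-1,0,0,0,0.0064,-0.0469,0.0042,-1,0,0,0,0.0064,-0.0469,0.0042,-1,0,0,0,0,0,0,-1,0,0,0,0,0,0,-1],
)

```text
clock: 9.18
eef_pos: [410.4, 224.8, 89.8]
tool_rot: [3.141, -0.001, 0.966]
force: [-0.1, -0.3, 1.4]
width: 85.2
gripper_force: 0.0
```

```bash
python3 go.py 409.5 224.5 8 55; python3 - <<'E'
from h import *
a=ctrl.get_image("top")[:,:,::-1];b=ctrl.get_image("side")[:,:,::-1]
cv2.imwrite("pics/top3.png",a);cv2.imwrite("pics/side3.png",b)
q=proj("side",[[409,224,32]])[0].astype(int)
f=lambda i,p:cv2.resize(i[max(p[1]-70,0):p[1]+50,max(p[0]-80,0):p[0]+80],(300,225))
T=[cv2.convertScaleAbs(cv2.resize(rect("top",a,654,1,27,50,300)[:,:],(250,225)),alpha=1.5),cv2.resize(rect("side",b,654,1,27,50,300),(250,225)),f(b,q)]
cv2.imwrite("pics/g3.png",np.hstack(T))
E
```

```text
t 9.18 pos [410.4 224.8  89.8] rpy [ 1.80e+02 -1.00e-01  5.53e+01] w 85.2 F [-0.1 -0.3  1.4] gf 0.0
shift [-0.0009 -0.0007  0.0818] wz 0.3
then-frame shift [-0.0008 -0.0006  0.0818]
```

View pics/g3.png

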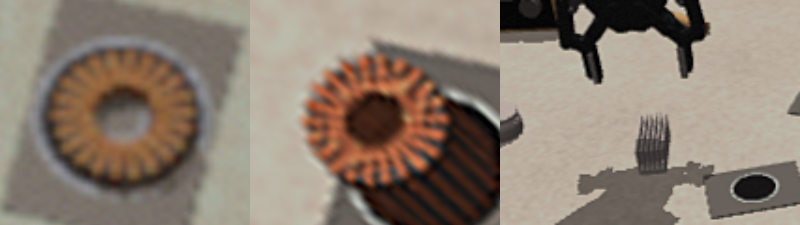

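The toroid sits concentric within its outline. For the heat sink, the fingers straddle it in the side view, with tips at (593,78) and (685,72) and the part at (655,140). I descend and grip.

Emit:
carry_out(
  deltas=[0,0,0,0,0,0.04,-1,0,0,0,0,0,0.03,-1,0,0,0,0,0,0.012,-1,0,0,0,0,0,0,-1,0,0,0,0,0,0,1,0,0,0,0,0,0,1,0,0,0,0,0,0,1,0,0,0,0,0,0,1,0,0,0,0,0,0,1,0,0,0,0,0,0,1,0,0,0,0,0,0,1],
)

```text
clock: 10.65
eef_pos: [409.8, 225.1, 8.2]
tool_rot: [3.141, -0.001, 0.965]
force: [-0.9, -0.6, 5.7]
width: 28.9
gripper_force: 59.8
```

```bash
python3 go.py 637 192.5 90 35.4
```

```text
t 10.65 pos [409.8 225.1   8.2] rpy [ 1.80e+02 -1.00e-01  5.53e+01] w 28.9 F [-0.9 -0.6  5.7] gf 59.8
shift [ 0.1027  0.2054 -0.0817] wz 19.9
then-frame shift [ 0.1663  0.1582 -0.0818]
```

Emit:
carry_out(
  deltas=[0,0,0,0,0,-0.02,1,0,0,0,0,0,-0.035,1,0,0,0,0,0,-0.027,1,0,0,10,0,0,0,1,0,0,9.9,0,0,0,1,0,0,0,0.0277,0.0264,0,1,0,0,0,0.0277,0.0264,0,1,0,0,0,0.0277,0.0264,0,1,0,0,0,0.0277,0.0264,0,1,0,0,0,0.0277,0.0264,0,1,0,0,0,0.0277,0.0264,0,1,0,0,0,0,0,0,1],
)

```text
clock: 12.15
eef_pos: [639.3, 190.1, 89.4]
tool_rot: [3.139, -0.001, 0.616]
force: [-1.7, -0.6, -2.3]
width: 28.9
gripper_force: 59.5
```

```bash
python3 go.py 637 192.5 12 35.4;  python3 - <<'E'
from h import *
a=ctrl.get_image("top")[:,:,::-1];b=ctrl.get_image("side")[:,:,::-1]
p=proj("top",[[637,192.5,24]])[0].astype(int);q=proj("side",[[637,192.5,24]])[0].astype(int)
f=lambda i,p:cv2.resize(i[max(p[1]-70,0):p[1]+50,max(p[0]-80,0):p[0]+80],(400,300))
cv2.imwrite("pics/g4.png",np.hstack([cv2.convertScaleAbs(f(a,p),alpha=1.5),f(b,q)]))
E
```

```text
t 12.15 pos [639.3 190.1  89.4] rpy [ 1.798e+02 -1.000e-01  3.530e+01] w 28.9 F [-1.7 -0.6 -2.3] gf 59.5
shift [-0.0006 -0.0035  0.0774] wz -0.1
then-frame shift [-0.0005 -0.0033  0.0774]
```

View pics/g4.png

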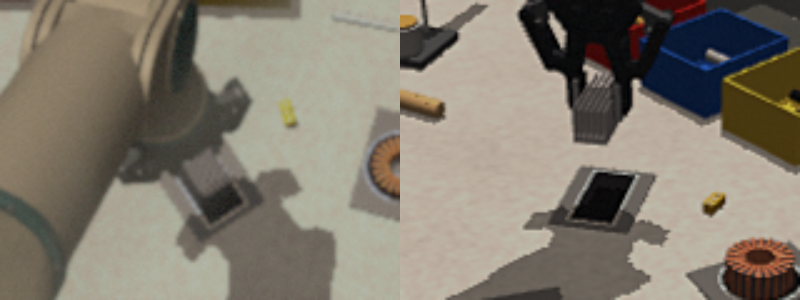

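The heat sink is held upright, at about (595,115) in the side panel over its pad at (605,195). I lower it.

Emit:
carry_out(
  deltas=[0,0,0,0,-0.0015,0.03,1,0,0,0,0,0,0.025,1,0,0,0,0,0,0.01,1,0,0,0,0,0,0,1,0,0,0,0,0,0,1],
)

```text
clock: 12.88
eef_pos: [636.5, 193.2, 25.5]
tool_rot: [3.141, -0.001, 0.617]
force: [-0.7, -1.0, -0.8]
width: 28.9
gripper_force: 59.5
```

```bash
python3 go.py 637 192.5 11.2 35.4
```

```text
t 12.88 pos [636.5 193.2  25.5] rpy [ 1.80e+02 -1.00e-01  3.54e+01] w 28.9 F [-0.7 -1.  -0.8] gf 59.5
shift [0.     0.0009 0.0143] wz -0.0
then-frame shift [0.     0.0009 0.0143]
```

Emit:
carry_out(
  deltas=[0,0,0,0,0.001,0.007,1,0,0,0,0,0,0.004,1,0,0,0,0,0,0.0015,1,0,0,0,0,0,0.001,1,0,0,0,0,0,0.001,1,0,0,0,0,0,0,1],
)

```text
clock: 13.62
eef_pos: [636.2, 192.1, 11.3]
tool_rot: [-3.141, 0.0, 0.617]
force: [-3.5, -0.3, 8.7]
width: 29.1
gripper_force: 60.9
```

Emit:
carry_out(
  deltas=[0,0,0,0,0,0,-1,0,0,0,0,0,0,-1,0,0,0,0,0,0,-1,0,0,0,0,0,0,-1,0,0,0,0,0,0,-1,0,0,0,0,0,-0.02,-1,0,0,0,0,0,-0.05,-1,0,0,0,0,0,-0.04,-1,0,0,9.5,0,0,0,-1,0,0,9.5,0,0,0,-1,0,0,9.5,0,0,0,-1,0,0,9.5,0,0,0,-1],
)

```text
clock: 15.12
eef_pos: [636.8, 192.3, 121.6]
tool_rot: [-3.141, -0.001, -0.051]
force: [0.1, 0.1, -0.4]
width: 85.5
gripper_force: 0.0
```

Emit:
carry_out(
  deltas=[0,0,9.5,0,0,0,-1,0,0,9.5,0,0,0,-1,0,0,9.4,0,0,0,-1,0,0,0,0,0,0,-1],
)

```text
clock: 15.62
eef_pos: [636.7, 192.4, 121.0]
tool_rot: [-3.141, -0.001, -0.54]
force: [-0.4, -0.6, -0.5]
width: 85.6
gripper_force: 0.0
```

```bash
python3 go.py 466 -86.5 100 -31
```

```text
t 15.62 pos [636.7 192.4 121. ] rpy [-1.80e+02 -1.00e-01 -3.09e+01] w 85.6 F [-0.4 -0.6 -0.5] gf 0.0
shift [-0.0031  0.327   0.0208] wz 0.1
then-frame shift [-0.0027  0.327   0.021 ]
```

Emit:
carry_out(
  deltas=[0,0,0,-0.0004,0.0467,0.003,-1,0,0,0,-0.0004,0.0467,0.003,-1,0,0,0,-0.0004,0.0467,0.003,-1,0,0,0,-0.0004,0.0467,0.003,-1,0,0,0,-0.0004,0.0467,0.003,-1,0,0,0,-0.0004,0.0467,0.003,-1,0,0,0,-0.0004,0.0467,0.003,-1,0,0,0,0,0,0,-1,0,0,0,0,0,0,-1],
)

```text
clock: 16.75
eef_pos: [466.3, -86.0, 99.4]
tool_rot: [-3.14, -0.001, -0.54]
force: [0.1, 0.0, 0.1]
width: 85.4
gripper_force: 0.0
```

```bash
python3 go.py 466 -86.5 10 -31; python3 - <<'E'
from h import *
a=ctrl.get_image("top")[:,:,::-1];b=ctrl.get_image("side")[:,:,::-1]
q=proj("side",[[466,-86.5,44]])[0].astype(int)
f=lambda i,p:cv2.resize(i[max(p[1]-70,0):p[1]+50,max(p[0]-80,0):p[0]+80],(300,225))
T=[cv2.convertScaleAbs(cv2.resize(rect("top",a,637,192.5,35,60,300)[:,:],(250,225)),alpha=1.5),cv2.resize(rect("side",b,637,192.5,35,60,300),(250,225)),f(b,q)]
cv2.imwrite("pics/g5.png",np.hstack(T))
E
```

```text
t 16.75 pos [466.3 -86.   99.4] rpy [-179.9   -0.   -30.9] w 85.4 F [0.1 0.  0.1] gf 0.0
shift [-0.0001  0.0007  0.0894] wz 0.1
then-frame shift [-0.      0.0005  0.0894]
```

View pics/g5.png

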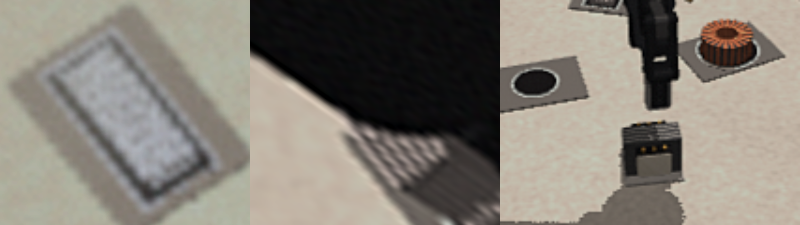

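The heat sink sits parallel and centred inside its outline. The gripper is above the transformer's coil face at (655,105), with the part at (653,150). I descend and grip.

Emit:
carry_out(
  deltas=[0,0,0,0,0.0005,0.04,-1,0,0,0,0,0,0.033,-1,0,0,0,0,0,0.017,-1,0,0,0,0,0,0,-1,0,0,0,0,0,0,1,0,0,0,0,0,0,1,0,0,0,0,0,0,1,0,0,0,0,0,0,1,0,0,0,0,0,0,1,0,0,0,0,0,0,1],
)

```text
clock: 18.1
eef_pos: [466.1, -86.1, 9.9]
tool_rot: [-3.14, -0.001, -0.541]
force: [-0.9, 1.7, 6.3]
width: 43.0
gripper_force: 61.2
```

```bash
python3 go.py 423.5 -235.7 100 26.9
```

```text
t 18.1 pos [466.1 -86.1   9.9] rpy [-1.799e+02 -1.000e-01 -3.100e+01] w 43.0 F [-0.9  1.7  6.3] gf 61.2
shift [ 0.0406  0.15   -0.0904] wz -57.9
then-frame shift [-0.1057  0.1141 -0.0901]
```

Emit:
carry_out(
  deltas=[0,0,0,0,0,-0.015,1,0,0,0,0,0,-0.03,1,0,0,0,0,0,-0.035,1,0,0,-8.3,0,0,0,1,0,0,-8.3,0,0,0,1,0,0,-8.3,0,0,0,1,0,0,-8.3,0,0,0,1,0,0,-8.3,0,0,0,1,0,0,-8.3,0,0,0,1,0,0,-8.1,0,0,0,1,0,0,0,0,0,0,1],
)

```text
clock: 19.48
eef_pos: [464.9, -86.7, 89.0]
tool_rot: [-3.141, 0.0, 0.468]
force: [-0.0, -0.2, -4.2]
width: 42.9
gripper_force: 62.4
```

```bash
python3 go.py 423.5 -235.7 90 26.9
```

```text
t 19.48 pos [464.9 -86.7  89. ] rpy [-180.     0.    26.8] w 42.9 F [-0.  -0.2 -4.2] gf 62.4
shift [-0.1041  0.1143 -0.001 ] wz -0.1
then-frame shift [-0.1044  0.1141 -0.001 ]
```

Emit:
carry_out(
  deltas=[0,0,0,-0.0208,0.0229,0,1,0,0,0,-0.0208,0.0229,0,1,0,0,0,-0.0208,0.0229,0,1,0,0,0,-0.0208,0.0229,0,1,0,0,0,-0.0208,0.0229,0,1,0,0,0,0,0,0.02,1,0,0,0,0,0,0.02,1,0,0,0,0,0,0.02,1,0,0,0,0,0,0,1],
)

```text
clock: 20.6
eef_pos: [423.1, -235.5, 27.8]
tool_rot: [-3.139, 0.002, 0.467]
force: [-0.4, 0.5, -3.5]
width: 42.8
gripper_force: 62.1
```

```bash
python3 go.py 423.5 -235.7 13 26.9;  python3 - <<'E'
from h import *
a=ctrl.get_image("top")[:,:,::-1];b=ctrl.get_image("side")[:,:,::-1]
p=proj("top",[[423,-235,24]])[0].astype(int);q=proj("side",[[423,-235,24]])[0].astype(int)
f=lambda i,p:cv2.resize(i[max(p[1]-70,0):p[1]+50,max(p[0]-80,0):p[0]+80],(400,300))
cv2.imwrite("pics/g6.png",np.hstack([cv2.convertScaleAbs(f(a,p),alpha=1.5),f(b,q)]))
E
```

```text
t 20.6 pos [ 423.1 -235.5   27.8] rpy [-1.799e+02  1.000e-01  2.670e+01] w 42.8 F [-0.4  0.5 -3.5] gf 62.1
shift [0.0003 0.0004 0.0148] wz -0.2
then-frame shift [0.0003 0.0004 0.0148]
```

View pics/g6.png

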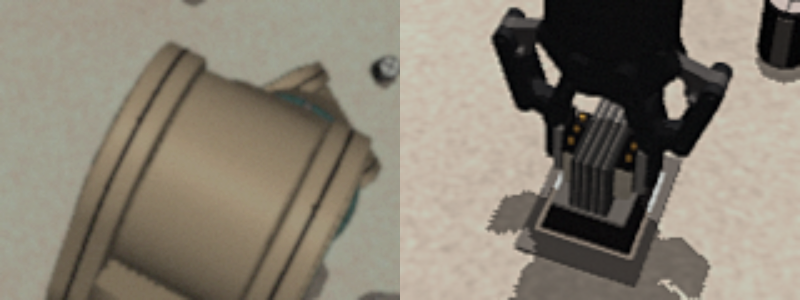

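The transformer is held upright and aligned about 15 mm above its outline, centred near (600,200) in the side panel. I lower it gently.

Emit:
carry_out(
  deltas=[0,0,0,0,0,0.007,1,0,0,0,0,0,0.004,1,0,0,0,0,0,0.002,1,0,0,0,0,0,0.001,1,0,0,0,0,0,0.001,1,0,0,0,0,0,0,1],
)

```text
clock: 21.45
eef_pos: [424.2, -236.0, 13.9]
tool_rot: [-3.141, 0.0, 0.469]
force: [-0.1, -0.4, -3.9]
width: 42.8
gripper_force: 62.3
```

Emit:
carry_out(
  deltas=[0,0,0,0,0,0.001,1,0,0,0,0,0,0.0007,1,0,0,0,0,0,0,1],
)

```text
clock: 21.82
eef_pos: [424.3, -236.1, 12.9]
tool_rot: [3.141, -0.001, 0.469]
force: [-1.3, 0.6, 4.7]
width: 43.4
gripper_force: 63.4
```

Emit:
carry_out(
  deltas=[0,0,0,0,0,0,-1,0,0,0,0,0,0,-1,0,0,0,0,0,0,-1,0,0,0,0,0,0,-1,0,0,0,0,0,0,-1,0,0,0,0,0,-0.02,-1,0,0,0,0,0,-0.04,-1,0,0,0,0,0,-0.05,-1,0,0,0,0,0,0,-1],
)

```text
clock: 22.95
eef_pos: [426.1, -237.2, 125.1]
tool_rot: [3.136, -0.004, 0.469]
force: [-0.2, -0.2, -0.5]
width: 85.5
gripper_force: 0.0
```

```bash
python3 go.py 617 -223 110 26.9
```

```text
t 22.95 pos [ 426.1 -237.2  125.1] rpy [179.7  -0.2  26.9] w 85.5 F [-0.2 -0.2 -0.5] gf 0.0
shift [0.1766 0.0735 0.0162] wz -0.0
then-frame shift [0.1766 0.0737 0.0151]
```

Emit:
carry_out(
  deltas=[0,0,0,0.0353,0.0147,0.003,-1,0,0,0,0.0353,0.0147,0.003,-1,0,0,0,0.0353,0.0147,0.003,-1,0,0,0,0.0353,0.0147,0.003,-1,0,0,0,0.0353,0.0147,0.003,-1,0,0,0,0,0,0,-1,0,0,0,0,0,0,-1],
)

```text
clock: 23.82
eef_pos: [613.2, -221.9, 106.0]
tool_rot: [-3.14, 0.002, 0.468]
force: [-1.4, 0.1, -0.3]
width: 85.5
gripper_force: 0.0
```

```bash
python3 go.py 617 -223 11 26.9;  python3 - <<'E'
from h import *
a=ctrl.get_image("top")[:,:,::-1];b=ctrl.get_image("side")[:,:,::-1]
q=proj("side",[[617,-223,50]])[0].astype(int)
f=lambda i,p:cv2.resize(i[max(p[1]-70,0):p[1]+50,max(p[0]-80,0):p[0]+80],(300,225))
T=[cv2.convertScaleAbs(cv2.resize(rect("top",a,423.5,-235.7,3,60,300)[:,:],(250,225)),alpha=1.5),cv2.resize(rect("side",b,423.5,-235.7,3,60,300),(250,225)),f(b,q)]
cv2.imwrite("pics/g7.png",np.hstack(T))
E
```

```text
t 23.82 pos [ 613.2 -221.9  106. ] rpy [-1.799e+02  1.000e-01  2.680e+01] w 85.5 F [-1.4  0.1 -0.3] gf 0.0
shift [0.0031 0.0029 0.095 ] wz -0.1
then-frame shift [0.0028 0.0027 0.095 ]
```

View pics/g7.png

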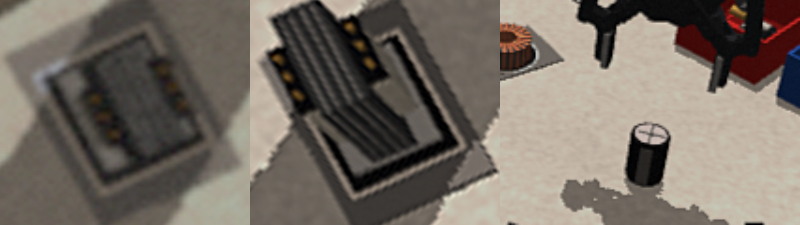

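The transformer rests inside its outline and aligned. The capacitor at (650,155) lies on the fingers' midline (expected offset about 10 px). I descend and grip.

Emit:
carry_out(
  deltas=[0,0,0,0.003,0.0028,0.03,-1,0,0,0,0,0,0.03,-1,0,0,0,0,0,0.022,-1,0,0,0,0,0,0.01,-1,0,0,0,0,0,0,-1,0,0,0,0,0,0,1,0,0,0,0,0,0,1,0,0,0,0,0,0,1,0,0,0,0,0,0,1,0,0,0,0,0,0,1,0,0,0,0,0,0,1,0,0,0,0,0,0,1],
)

```text
clock: 25.42
eef_pos: [619.4, -223.1, 16.2]
tool_rot: [3.141, -0.001, 0.469]
force: [0.1, 1.0, 6.0]
width: 34.1
gripper_force: 60.0
```

```bash
python3 go.py 457.5 95.5 110 26.9
```

```text
t 25.43 pos [ 619.4 -223.1   16.2] rpy [ 1.80e+02 -1.00e-01  2.69e+01] w 34.1 F [0.1 1.  6. ] gf 60.0
shift [-3.000e-04 -3.573e-01 -9.410e-02] wz -0.0
then-frame shift [-2.000e-04 -3.574e-01 -9.380e-02]
```

Emit:
carry_out(
  deltas=[0,0,0,0,0,-0.02,1,0,0,0,0,0,-0.035,1,0,0,0,0,0,-0.03,1,0,0,0,0,-0.0397,0,1,0,0,0,0,-0.0397,0,1,0,0,0,0,-0.0397,0,1,0,0,0,0,-0.0397,0,1,0,0,0,0,-0.0397,0,1,0,0,0,0,-0.0397,0,1,0,0,0,0,-0.0397,0,1,0,0,0,0,-0.0397,0,1,0,0,0,0,-0.0397,0,1],
)

```text
clock: 26.92
eef_pos: [457.2, 97.0, 101.1]
tool_rot: [-3.141, -0.002, 0.469]
force: [0.4, 0.6, -0.9]
width: 34.4
gripper_force: 59.8
```

Emit:
carry_out(
  deltas=[0,0,0,0,0,0.02,1,0,0,0,0,0,0.025,1,0,0,0,0,0,0.015,1,0,0,0,0,0,0,1,0,0,0,0,0,0,1],
)

```text
clock: 27.55
eef_pos: [458.0, 95.7, 41.1]
tool_rot: [3.141, -0.001, 0.469]
force: [0.5, -1.1, -0.3]
width: 34.4
gripper_force: 59.8
```

```bash
python3 go.py 458 96 19.2 26.9; python3 - <<'E'
from h import *
a=ctrl.get_image("top")[:,:,::-1];b=ctrl.get_image("side")[:,:,::-1]
p=proj("top",[[458,96,24]])[0].astype(int);q=proj("side",[[458,96,24]])[0].astype(int)
f=lambda i,p:cv2.resize(i[max(p[1]-70,0):p[1]+50,max(p[0]-80,0):p[0]+80],(400,300))
cv2.imwrite("pics/g8.png",np.hstack([cv2.convertScaleAbs(f(a,p),alpha=1.5),f(b,q)]))
E
```

```text
t 27.55 pos [458.   95.7  41.1] rpy [ 1.80e+02 -1.00e-01  2.68e+01] w 34.4 F [ 0.5 -1.1 -0.3] gf 59.8
shift [ 0.0001 -0.0003  0.0219] wz -0.1
then-frame shift [ 0.0001 -0.0003  0.0219]
```

View pics/g8.png

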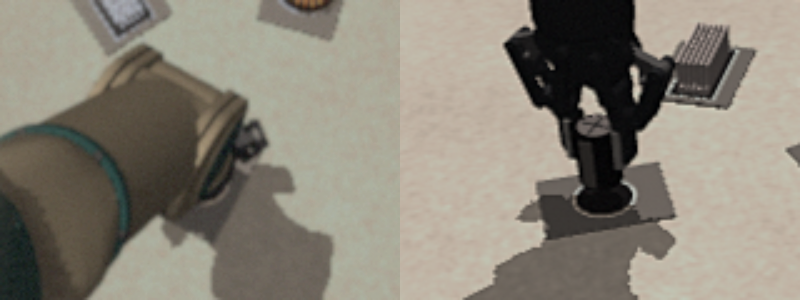

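The capacitor is held upright about 22 mm above its disc at (603,197). I lower it until it touches.

Emit:
carry_out(
  deltas=[0,0,0,0,0,0.01,1,0,0,0,0,0,0.006,1,0,0,0,0,0,0.003,1,0,0,0,0,0,0.0015,1,0,0,0,0,0,0.001,1,0,0,0,0,0,0,1],
)

```text
clock: 28.4
eef_pos: [457.3, 95.6, 19.1]
tool_rot: [-3.141, -0.0, 0.469]
force: [-1.1, -0.0, 4.8]
width: 34.3
gripper_force: 60.5
```

Contact. I release, retreat and move aside.

Emit:
carry_out(
  deltas=[0,0,0,0,0,0,-1,0,0,0,0,0,0,-1,0,0,0,0,0,0,-1,0,0,0,0,0,0,-1,0,0,0,0,0,0,-1,0,0,0,0,0,-0.02,-1,0,0,0,0,0,-0.04,-1,0,0,0,0,0,-0.05,-1,0,0,0,0,0,-0.05,-1,0,0,0,0,0,0,-1],
)

```text
clock: 29.65
eef_pos: [459.6, 96.1, 181.7]
tool_rot: [3.14, -0.007, 0.469]
force: [-0.6, -0.3, -0.7]
width: 84.9
gripper_force: 0.0
```

Emit:
carry_out(
  deltas=[0,0,0,0,-0.045,0,-1,0,0,0,0,-0.045,0,-1,0,0,0,0,-0.045,0,-1,0,0,0,0,-0.045,0,-1,0,0,0,0,-0.045,0,-1,0,0,0,0,-0.045,0,-1,0,0,0,0,-0.045,0,-1,0,0,0,0,0,0,-1,0,0,0,0,0,0,-1],
)

```text
clock: 30.78
eef_pos: [314.8, 375.8, 178.0]
tool_rot: [3.14, 0.001, 0.469]
force: [0.1, -0.7, 0.3]
width: 85.1
gripper_force: 0.0
```

```bash
python3 - <<'E'
from h import *
a=ctrl.get_image("top")[:,:,::-1];b=ctrl.get_image("side")[:,:,::-1]
P={'c':(458,96,53),'h':(637,192.5,35),'tr':(423.5,-235.7,47),'to':(654,1,27)}
o=[]
for n,i,al in(("top",a,1.5),("side",b,1)):
    o.append(np.hstack([cv2.convertScaleAbs(rect(n,i,*p,60,200),alpha=al) for p in P.values()]))
cv2.imwrite("pics/end.png",np.vstack(o)); print(ctrl.read_state()["clock"],ctrl.read_state()["eef_pos"])
# spare shift, old vs new top picture
o0=cv2.imread("pics/top0.png")[232:264,478:512].astype(np.float32).mean(2);n0=a[232:264,478:512].astype(np.float32).mean(2)
print(cv2.phaseCorrelate(o0,n0), np.abs(o0-n0).max())
E
```

```text
30.875 [315.55  375.324 178.436]
((-0.03711037840506748, -0.31985552878686363), 0.8660509942306412) 10.999998
```

View pics/end.png

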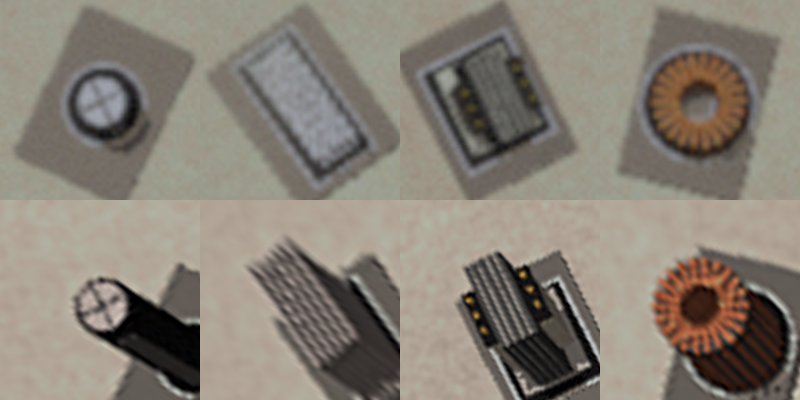

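All four parts stand on their pads, with offsets of only a few mm in the tiles (the transformer is the largest, within about 5 mm). The spare has not moved. I hand it in.

```bash
python3 -c "
from cell import ctrl
print(ctrl.finish_job())"
```

```text
the job is handed in; nothing more can be done
None
```

The job is handed in at about 31 s: all four parts stand upright inside their outlines, heat sink and transformer aligned and the spare unmoved by the final pictures, but the hand-in gave no pass or fail verdict.

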